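# Unlatch the mixer's battery pack and click it into its charger

### The arm

A 6-joint arm with a two-finger parallel gripper is mounted at the origin on a cart in front of the work surface, level with it; the furniture and walls round the work are solid. World frame = base frame: x ahead of the robot, y to its left, z up, the work surface at z = 0. Lengths are in m, angles in rad, forces in N, time in s.
With the tool pointing down it reaches from about 0.3 to 0.875 m from the base axis. Payload 4.2 kg.
Tool frame: the origin (TCP) lies midway between the tips of the shut fingers; the grasp point (between the pads) lies r.grip_point_offset behind it (r.grip_point_offset is the distance from the TCP to the grasp point, in m); z points along the fingers, y is the line along which they close (so a half turn about z gives the same grasp; the last joint's range is limited). The gripper opens to 85 mm and grips with 20 to 120 N. Pads are 22 mm wide; open, the fingers measure 114 mm over their backs; the gripper's body (76 mm by 85 mm) begins 54 mm behind the grasp point. The pads swing forward as they close: fully open they stand 13 mm farther back than shut.
Start: joints at [-1.142, 0.32, 1.565, -0, 1.257, -0.02], TCP at [0.249, -0.518, 0.231] pointing down, gripper open.
Joint ranges: [-3.11, 3.11], [-0.84, 2.01], [0.21, 2.61], [-1.34, 4.49], [0.05, 2.63], [-2.56, 2.56]. Speed limits (rad/s): [2.57, 2.57, 3.14, 3.14, 3.14, 3.14].

### API

Orientations are given as a 3x3 rotation matrix whose columns are the frame's x, y, z axes.
In Python, from cell import r, optics gives the robot as it stands.
- The arm moves only by the tool servo_tool, never from a script. Its argument "series" is a list of rows, each a list of 2 entries, a list of its own where there are three numbers: the shift along the world's x, y, z in cm, then the turn, a rotation vector about the world's x, y, z in degrees. A call has 1 to 12 rows; each row shifts and turns the commanded pose from where the row before left it; what a row does not reach is not made up. A row lasts 1/10 s, in which the tool goes at most 50 mm and 8.59 degrees, less where a joint would pass 70% of its speed; a pose out of reach is approached as far as the arm can. A call is refused whole if a number of a shift passes 5 or a number of a turn 8.59, either way. A call with a gripper value outside its range is refused whole. "grip" is the finger opening in cm, from 0 to 8.54, set as the call begins (left out, the last holds). The fingers move at their own pace and stop on an object; "newtons" is the grip in N (left out, the last holds). Time passes only in rows, so rows that do not move let the fingers close. It gives the time, the measured TCP pose, the force, the opening and the grip force at its end, in the units of the state.
- r.state(): the state, without advancing time (a new reading comes with each control period).
- optics.read_camera(name): name is "scene" or "top" or "wrist"; returns a dict with "color" (420x560x3 uint8, red, green, blue), "fx", "fy", "cx", "cy" (pixels), "R" (3x3) and "t" (3): a world point X has camera coordinates R X + t; the wrist camera has in their place "mount" (4x4, takes a point from camera to tool coordinates, whose origin is the TCP and whose axes are the flange's). Camera axes: x right, y down, z forward; pixel columns grow to the right and rows downward; lengths in m; the calibration is good to about 2 mm. A picture is of the moment at which its call begins: read the wrist's pose just before it. There is no depth.
- r.sign_off(): hands the job in; it is judged then, once.
Trained networks look in the newest picture that a camera, given by its name, has taken for a name from the list of things; names that differ only in an ending like _2 or _b are one class to them, and where a whole thing is asked for, a point or a joint stands for the part that bears it (a point fixed in the world has none). Each returns a list of dicts, best first, with "confidence" (0 to 1); they miss things now and then, are a little off and sometimes report something else, mostly with a low value. They report only what shows in the picture. A call takes as long as a camera call. They do not tell look-alikes from the thing itself.
- optics.masks_of(camera, label): "region" (420x560 bool, what is visible of it) and "bbox" ([left, top, right, bottom] in pixels, round what is visible of it).
The state is a dict: "clock": time; "joint_pos": joint angles; "qvel": joint speeds; "tau": joint torques, N m; "tcp_pos": TCP position; "ee_rot": TCP orientation; "wrist_force": force on the tool from outside, world axes, zero at the start; "ft_torque": the same for the moment, N m; "opening": finger opening in m; "finger_force": force on a finger pad.
Only numpy, scipy, OpenCV 4.12 (cv2) and the standard library are available. Lean on these libraries where they do the work, as an engineer would, in place of code of your own. Each camera call takes 0.05 s, during which the arm holds its last target. There are 200 camera calls.

### The job

The cordless mixer's battery is flat: press in the orange spring tab on the battery pack, lift the pack out of the white mixer with the tab held in, and put it upright into the bay of the black charger. Push it fully down past the charger's spring clips until it has snapped home on the bay floor, then let go of it. Leave the sample pot, the cup and the dropper bottle behind the work standing where they are.

Things in the scene. Friction and masses are not known exactly. Their poses are not given: they have to be found in the camera images.
- pack_mid (a point): Battery pack: grey upright block with a blue top, 50 mm (its x) by 30 mm (its y) by 95 mm high (its z, up), about 0.18 kg. This point is its centre, 47.5 mm above its foot. At the start it stands latched in the mixer's well, foot 12 mm above the bench, its upper 52 mm standing out. An orange spring tab is in the middle of its +y face; the -y face is plain.
- pack: The same pack and axes; origin under the centre of its foot. Fingers closing along its y squeeze the tab in: 35 mm over tab and opposite face, 30 mm when flush. Across both x end faces runs a notch, 4.5 mm deep, 4 to 18 mm above the foot. It fits the charger either way round (half a turn about z).
- tab_pad (a point): Centre of the outer face of the orange tab's press pad, 20 mm wide (along pack x) by 30 mm high, standing 5 mm proud of the pack's +y face, 25.5 mm above pack_mid. It moves with the tab; its axes are those of the pack.
- pack_tab (a joint): Travel of the orange tab into the pack, m: 0 released, 0.005 flush with the pack's face (stop 0.0055). Spring 3 N at rest, 6 N flush. Its hook (3.5 mm proud, 26 to 36.5 mm above the foot) holds under the mixer's lip unless the tab is pressed by 3 mm or more; unpressed, the pack lifts only 1.5 mm. It springs out again when released.
- mixer_well (a point): Mixer: white case fixed to the bench, 165 x 110 mm, top 55 mm above it; round rubber shaking head (to 86 mm high) 80 mm from the well towards +x. This point is the centre of the well's mouth, at the case's top; axes as those of the pack standing in it. The well is 52 x 32 mm and 43 mm deep, 1 mm clear round the pack.
- bay_mouth (a point): Charger: black dock fixed to the bench, 120 x 84 mm, rim 52 mm above it. This point is the centre of the bay's mouth at rim height, z up. The bay is slick, 52 mm (its x) by 32.2 mm (its y), 42 mm deep to a flat floor, with 45 degree lead-in slopes round the top 6 mm; 26 mm wide cuts in both long sides let the pack's hook in. Home: the pack's foot on the floor, pack_mid 5.5 mm above this point.
- clip_back (a joint): Travel of the orange sprung nib in the bay's +x wall, m: 0 sprung out (3.5 mm into the bay, 11 mm above its floor), grows as the pack pushes it back. Spring 5 N at rest, 7 N at 2.5 mm. The pack's foot meets both nibs about 16 mm above home and rests there by its own weight; pushing it past takes about 8 to 15 N downward. In the last 7 mm they spring into the pack's notches and read near 0.
- clip_front (a joint): The same for the like nib in the bay's -x wall.
- pot: Bystander: white-capped sample pot, 46 mm across, 66 mm high; origin under its centre.
- red_cup: Bystander: white sample cup with a red cap, 48 mm across, 60 mm high; origin under its centre.
- dropper: Bystander: amber dropper bottle with a black dropper, 38 mm across, 124 mm high; origin under its centre.
Mind the look-alikes: they are no part of the job. What is shaped like the part that bears mixer_well but purple is not meant.

How it is judged:
By the outcome, as a careful person would: the job done as asked, in the order asked, and still so for the second after the job is handed in, with the robot touching nothing.
It also fails if it takes over 48 s, if anything falls off the work surface, if the arm or the gripper's body presses on something with over 40 N, if the wrist force passes 120 N, or if a joint passes its speed limit or range.

## Working session

There is one attempt and no reset: what is moved stays moved. The work goes in short steps, Python scripts to look and compute and a tool call to move; the robot and the scene stay as the last step left them, time stands still between calls to the robot, and variables do not carry over. Pictures are saved under pics/ and viewed, at most 10 in all, crops included, and the job is handed in when it is done.

Besides the shell and the picture viewer there is one more tool, called after "Request:" by a JSON object that holds its "method" and its "body". servo_tool: Moves the arm, as the interface text tells. Its arguments: {"type":"object","properties":{"series":{"type":"array"},"grip":{"type":"number"},"newtons":{"type":"number"}},"required":["series"]}

```bash
mkdir -p pics; ls; cat > h.py <<'E'
import numpy as np, cv2
from cell import r, optics
def look(n):
    c=optics.read_camera(n); return c
def save(c,f): cv2.imwrite('pics/'+f,c['color'][:,:,::-1])
def world(c,u,v,z):
    R=np.array(c['R']);t=np.array(c['t'])
    d=R.T@np.array([(u-c['cx'])/c['fx'],(v-c['cy'])/c['fy'],1.]); o=-R.T@t
    return o+d*(z-o[2])/d[2]
def proj(c,X):
    p=np.array(c['R'])@np.array(X)+np.array(c['t']); return np.array([c['fx']*p[0]/p[2]+c['cx'],c['fy']*p[1]/p[2]+c['cy']])
E
python3 - <<'E'
from h import *
ims=[]
for n in ['scene','top']:
    c=look(n); save(c,n+'0.png'); R=np.array(c['R']);print(n,'cam at',-R.T@np.array(c['t']),c['fx'],R.round(2).tolist())
    for l in ['pack','tab_pad','mixer_well','bay_mouth','clip_back','clip_front','pot','red_cup','dropper']:
        for m in optics.masks_of(n,l)[:3]: 
            ys,xs=np.nonzero(m['region']); print(n,l,round(m['confidence'],2),m['bbox'],xs.mean().round(1),ys.mean().round(1))
print(r.grip_point_offset,r.state()['clock'])
E
```

```text
pics
scene cam at [-0.07700234  0.52507905  0.55734359] 430.23794907346115 [[-0.49, -0.87, -0.02], [-0.46, 0.28, -0.84], [0.74, -0.4, -0.54]]
scene pack 0.96 [380.3, 185.1, 408.1, 216.1] 395.8 200.6
scene tab_pad 0.67 [384.6, 192.5, 395.1, 215.3] 389.2 202.4
scene mixer_well 0.94 [346.6, 175.0, 431.7, 250.4] 384.2 215.9
scene mixer_well 0.68 [263.2, 204.6, 360.2, 292.8] 309.9 247.9
scene bay_mouth 0.57 [182.0, 239.2, 256.3, 317.3] 217.8 277.7
scene pot 0.75 [134.0, 216.2, 159.9, 249.0] 148.4 231.6
scene red_cup 0.74 [255.3, 182.2, 276.0, 215.4] 263.7 197.4
scene dropper 0.66 [195.3, 178.8, 214.9, 234.9] 203.8 210.5
top cam at [0.42468176 0.17518418 0.92676094] 430.4552035306642 [[0.01, -1.0, -0.03], [-0.98, -0.01, -0.18], [0.18, 0.03, -0.98]]
top pack 0.59 [397.3, 243.9, 423.8, 271.3] 410.7 258.1
top tab_pad 0.61 [399.1, 250.7, 407.0, 264.5] 402.6 256.8
top mixer_well 0.92 [273.6, 208.7, 336.5, 297.0] 306.1 250.6
top mixer_well 0.62 [372.5, 199.6, 440.8, 291.7] 406.6 242.5
top bay_mouth 0.81 [194.9, 210.7, 242.8, 275.5] 215.4 241.6
top bay_mouth 0.64 [229.5, 138.0, 249.2, 166.2] 240.0 152.8
top pot 0.98 [173.2, 137.4, 193.6, 168.3] 183.6 151.9
top red_cup 0.65 [297.5, 139.3, 323.4, 166.9] 309.9 152.3
top dropper 0.73 [231.6, 138.5, 249.9, 164.1] 240.4 152.6
0.0187 1.0
```

View pics/top0.png

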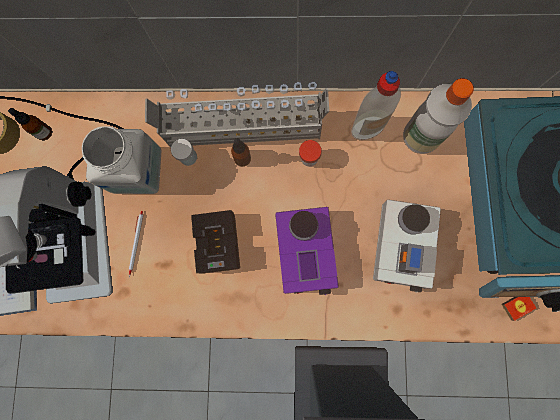

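View pics/scene0.png

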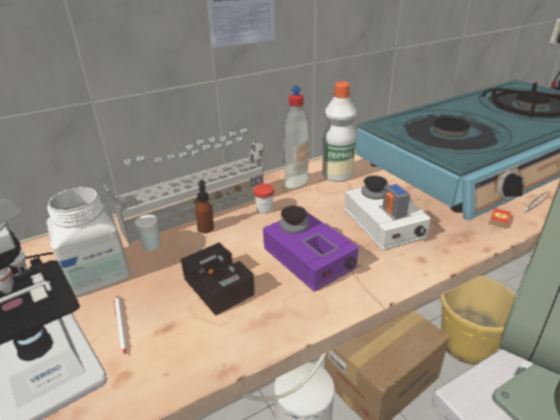

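```bash
python3 - <<'E'
from h import *
c=look('top'); im=c['color'][:,:,::-1]
a=cv2.resize(im[195:295,370:445],None,fx=5,fy=5,interpolation=cv2.INTER_CUBIC)
b=cv2.resize(im[205:285,188:268],None,fx=5,fy=5,interpolation=cv2.INTER_CUBIC)
o=np.zeros((500,780,3),np.uint8); o[:,:375]=a; o[:400,380:780]=b; cv2.imwrite('pics/crop.png',o)
print('pack top c',world(c,416,257,.107), 'dock ctr',world(c,214,240,.052))
print('robot wrist mount',look('wrist')['mount'],look('wrist')['fx'])
E
```

```text
pack top c [ 0.4708435  -0.04931974  0.107     ] dock ctr [0.50432001 0.34343385 0.052     ]
robot wrist mount [[ 6.96887300e-04 -9.50303893e-01 -3.11323024e-01  8.06167669e-02]
 [ 9.99999642e-01  5.13035553e-04  6.72444217e-04  9.78377104e-04]
 [-4.79306577e-04 -3.11323381e-01  9.50303911e-01 -1.42590930e-01]
 [ 0.00000000e+00  0.00000000e+00  0.00000000e+00  1.00000000e+00]] 359.56367530676715
```

View pics/crop.png

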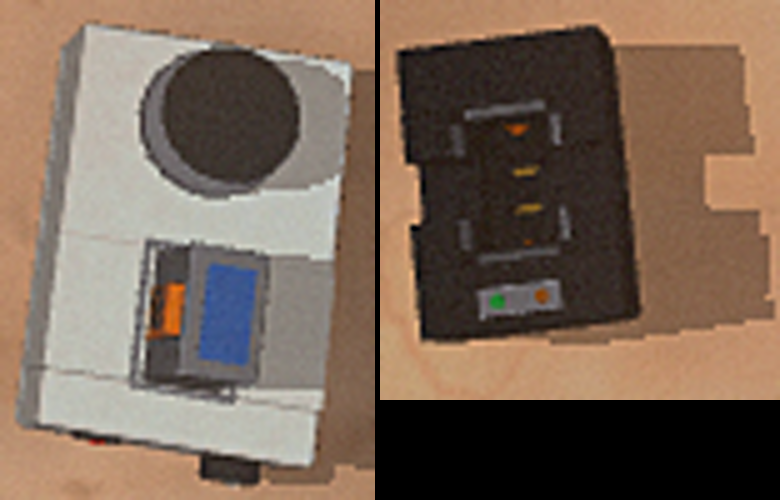

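```bash
python3 - <<'E'
from h import *
c=look('top')
A=lambda u,v,z:world(c,u/5-.4+370,v/5-.4+195,z)
B=lambda u,v,z:world(c,(u-380)/5-.4+188,v/5-.4+205,z)
k=[A(*p,.107) for p in [(190,243),(268,253),(258,385),(180,375)]]
print('pack',np.mean(k,0)); d=k[0]-k[3]; print(np.degrees(np.arctan2(d[1],d[0])),np.linalg.norm(d),np.linalg.norm(k[0]-k[1]))
k=[A(*p,.055) for p in [(88,25),(350,63),(312,465),(38,425)]]
d=k[0]-k[3]; e=k[1]-k[2]; f=k[0]-k[1];print('case',np.mean(k,0),[np.degrees(np.arctan2(d[1],d[0])) for d in (d,e)],np.degrees(np.arctan2(-f[0],f[1])),np.linalg.norm(d),np.linalg.norm(f))
k=[B(*p,.052) for p in [(505,108),(521,255),(462,187),(560,175)]]
print('bay',np.mean(k,0)); d=k[0]-k[1];e=k[2]-k[3]; print(np.degrees(np.arctan2(d[1],d[0])),np.degrees(np.arctan2(-e[0],e[1])),np.linalg.norm(d),np.linalg.norm(e))
s=r.state();print(s['tcp_pos'],s['ee_rot'],s['clock'],s['opening'])
E
```

```text
pack [ 0.47019828 -0.04631623  0.107     ]
-6.502838199909443 0.049640120219408904 0.029194173384931594
case [ 0.50186921 -0.05078834  0.055     ] [np.float64(-8.67343727215069), np.float64(-8.184734153198955)] -8.156106152147569 0.16334343603854398 0.10629277153980671
bay [0.50267429 0.34338024 0.052     ]
8.507640392199272 7.490435395985869 0.06070238852692944 0.040430223283948394
[ 0.24947977 -0.51807422  0.23135509] [[ 9.00982224e-01  4.33855998e-01  7.16295813e-05]
 [ 4.33856003e-01 -9.00982218e-01 -1.07546361e-04]
 [ 1.78773452e-05  1.27974283e-04 -9.99999992e-01]] 1.2 0.08491279537249188
```

Request:
{"method": "servo_tool", "body": {"series": [[[0.6,3.9,0.3],[0,0,-8.5]],[[0.6,3.9,0.3],[0,0,-8.5]],[[0.6,3.9,0.3],[0,0,-8.5]],[[0.6,3.9,0.3],[0,0,-8.4]],[[0.6,3.9,0],[0,0,0]],[[0.6,3.9,0],[0,0,0]],[[0.6,3.9,0],[0,0,0]],[[0.6,3.9,0],[0,0,0]],[[0.6,3.9,0],[0,0,0]],[[0.6,3.9,0],[0,0,0]],[[0.6,3.9,0],[0,0,0]],[[0.6,3.9,0],[0,0,0]]]}}

```text
clock: 2.4
tcp_pos: [0.3214, -0.0486, 0.2437]
ee_rot: [[0.99, -0.143, 0.001], [-0.143, -0.99, -0.0], [0.001, 0.0, -1.0]]
wrist_force: [1.0, -0.4, -1.4]
opening: 0.0853
finger_force: 0.0
```

Request:
{"method": "servo_tool", "body": {"series": [[[3.7,0.1,-1.0],[0,0,0]],[[3.7,0.1,-1.0],[0,0,0]],[[3.7,0.1,-1.0],[0,0,0]],[[3.7,0.1,-1.0],[0,0,0]],[[0,0,0],[0,0,0]],[[0,0,0],[0,0,0]]]}}

```text
clock: 3.0
tcp_pos: [0.4693, -0.046, 0.2027]
ee_rot: [[0.99, -0.142, -0.002], [-0.142, -0.99, 0.0], [-0.002, 0.0, -1.0]]
wrist_force: [-0.7, -0.4, 0.5]
opening: 0.0855
finger_force: 0.0
```

```bash
cat >> h.py <<'E'
def wrist():
    s=r.state(); c=dict(optics.read_camera('wrist')); M=np.array(c['mount']); T=np.eye(4); T[:3,:3]=s['ee_rot'];T[:3,3]=s['tcp_pos']
    W=np.linalg.inv(T@M); c['R']=W[:3,:3]; c['t']=W[:3,3]; return s,c
def yaw(s): R=np.array(s['ee_rot']); return np.degrees(np.arctan2(R[1,0],R[0,0]))
E
python3 - <<'E'
from h import *
s,c=wrist(); save(c,'w1.png'); print(s['tcp_pos'],yaw(s),s['clock'])
for l in ['pack','tab_pad']:
  for m in optics.masks_of('wrist',l)[:2]: print(l,m['confidence'],m['bbox'])
E
```

```text
[ 0.46929633 -0.04596437  0.20269256] -8.163617270981645 3.0
pack 0.96 [255.0, 161.0, 303.3, 243.8]
tab_pad 0.73 [254.3, 184.8, 263.3, 217.7]
```

View pics/w1.png

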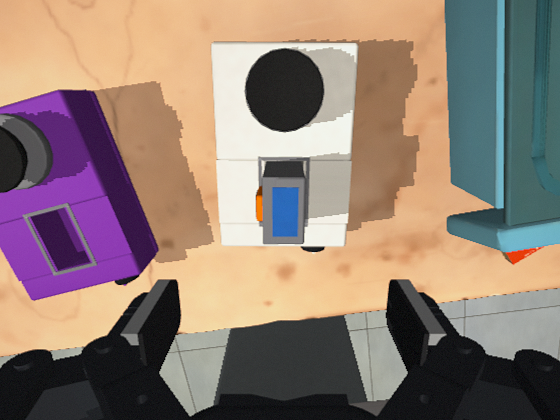

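```bash
python3 - <<'E'
from h import *
s,c=wrist()
k=[world(c,*p,.107) for p in [(263.5,178.5),(304,178),(303,242.5),(264,243)]]
print(np.mean(k,0),np.linalg.norm(k[0]-k[3]),np.linalg.norm(k[0]-k[1]))
d=k[1]+k[0]-k[3]-k[2];print(np.degrees(np.arctan2(d[1],d[0])))
T=np.array(s['ee_rot']); print('delta in tool',T.T@(np.mean(k,0)-s['tcp_pos']),'tcp proj',proj(c,s['tcp_pos']))
E
```

```text
[ 0.47121716 -0.04756525  0.107     ] 0.0475011718546569 0.027536204524521848
-8.343834614113165
delta in tool [0.00287341 0.00099421 0.09680138] tcp proj [281.80368935 284.77767703]
```

Request:
{"method": "servo_tool", "body": {"series": [[[0.15,-0.1,-3.5],[0,0,0]],[[0,0,-3.5],[0,0,0]],[[0,0,-3.5],[0,0,0]],[[0,0,-2.4],[0,0,0]],[[0,0,-1.0],[0,0,0]],[[0,0,0],[0,0,0]]]}}

```text
clock: 3.8
tcp_pos: [0.4701, -0.0471, 0.064]
ee_rot: [[0.99, -0.143, -0.002], [-0.143, -0.99, 0.0], [-0.002, 0.0, -1.0]]
wrist_force: [0.8, 0.3, 0.1]
opening: 0.0856
finger_force: 0.0
```

Request:
{"method": "servo_tool", "body": {"series": [[[0,0,0],[0,0,0]],[[0,0,0],[0,0,0]],[[0,0,0],[0,0,0]],[[0,0,0],[0,0,0]],[[0,0,0],[0,0,0]],[[0,0,0],[0,0,0]],[[0,0,0],[0,0,0]],[[0,0,0],[0,0,0]]], "grip": 2.5, "newtons": 45}}

```text
clock: 4.6
tcp_pos: [0.4715, -0.0471, 0.0654]
ee_rot: [[0.99, -0.142, 0.002], [-0.142, -0.99, -0.0], [0.002, 0.0, -1.0]]
wrist_force: [-1.0, -0.9, 6.6]
opening: 0.0276
finger_force: 80.9
```

Request:
{"method": "servo_tool", "body": {"series": [[[0,0,0],[0,0,0]],[[0,0,0],[0,0,0]]]}}

```text
clock: 4.8
tcp_pos: [0.4715, -0.0472, 0.0654]
ee_rot: [[0.99, -0.142, 0.002], [-0.142, -0.99, -0.0], [0.002, 0.0, -1.0]]
wrist_force: [-1.4, 0.4, 5.4]
opening: 0.0276
finger_force: 80.8
```

```bash
python3 - <<'E'
from h import *
s,c=wrist(); save(c,'w2.png'); print({k:np.round(s[k],3) for k in ('tcp_pos','opening','finger_force','wrist_force','ft_torque')})
E
```

```text
{'tcp_pos': array([ 0.472, -0.047,  0.065]), 'opening': np.float64(0.028), 'finger_force': np.float64(80.849), 'wrist_force': array([-1.381,  0.382,  5.417]), 'ft_torque': array([0.121, 0.183, 0.057])}
```

View pics/w2.png

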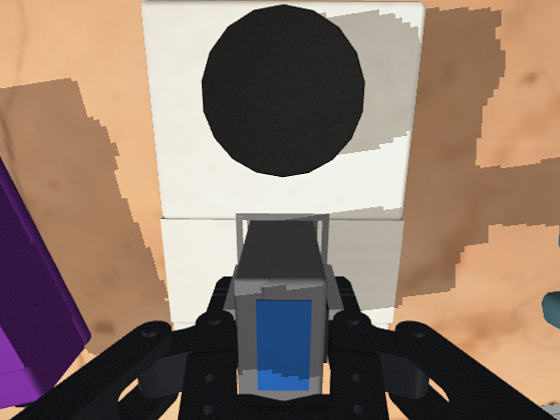

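Request:
{"method": "servo_tool", "body": {"series": [[[0,0,0.4],[0,0,0]],[[0,0,0.6],[0,0,0]],[[0,0,1.0],[0,0,0]],[[0,0,1.0],[0,0,0]],[[0,0,0],[0,0,0]]]}}

```text
clock: 5.35
tcp_pos: [0.4721, -0.0472, 0.096]
ee_rot: [[0.99, -0.142, 0.003], [-0.142, -0.99, -0.001], [0.003, 0.0, -1.0]]
wrist_force: [1.1, -0.3, -2.5]
opening: 0.0272
finger_force: 80.2
```

Request:
{"method": "servo_tool", "body": {"series": [[[0,0,2.0],[0,0,0]],[[0,0,3.0],[0,0,0]],[[0,0,3.0],[0,0,0]],[[0,0,2.0],[0,0,0]],[[0.2,2.0,0],[0,0,2]],[[0.3,3.5,0],[0,0,4]],[[0.3,4.0,0],[0,0,4]],[[0.3,4.0,0],[0,0,4]],[[0.3,4.0,0],[0,0,2.2]],[[0.3,4.0,0],[0,0,0]],[[0.3,4.0,0],[0,0,0]],[[0.3,4.0,0],[0,0,0]]]}}

```text
clock: 6.55
tcp_pos: [0.4936, 0.2494, 0.1942]
ee_rot: [[0.99, 0.14, -0.0], [0.14, -0.99, -0.001], [-0.0, 0.0, -1.0]]
wrist_force: [0.1, -0.2, -2.2]
opening: 0.0276
finger_force: 77.2
```

Request:
{"method": "servo_tool", "body": {"series": [[[0.3,3.9,0],[0,0,0]],[[0.3,3.6,0],[0,0,0]],[[0.2,2.0,0],[0,0,0]],[[0,0,0],[0,0,0]],[[0,0,0],[0,0,0]],[[0,0,0],[0,0,0]]]}}

```text
clock: 7.15
tcp_pos: [0.5017, 0.3417, 0.1942]
ee_rot: [[0.99, 0.139, -0.001], [0.139, -0.99, -0.001], [-0.001, 0.001, -1.0]]
wrist_force: [-0.2, 0.6, -1.9]
opening: 0.0276
finger_force: 77.0
```

```bash
python3 - <<'E'
from h import *
s,c=wrist(); print(s['tcp_pos'],yaw(s),s['opening'],s['clock'])
t=look('top'); im=t['color'][:,:,::-1]
o=np.zeros((600,800,3),np.uint8); o[:420,:560]=c['color'][:,:,::-1]
b=cv2.resize(look('scene')['color'][180:330,140:300,::-1],None,fx=2,fy=2,interpolation=cv2.INTER_CUBIC)
o[300:600,480:800]=b; cv2.imwrite('pics/w3.png',o)
print(proj(c,[.5027,.3434,.052]))
E
```

```text
[0.50169437 0.34174165 0.19415142] 7.969210643921073 0.027618484793640673 7.15
[279.90995859 195.82928994]
```

View pics/w3.png

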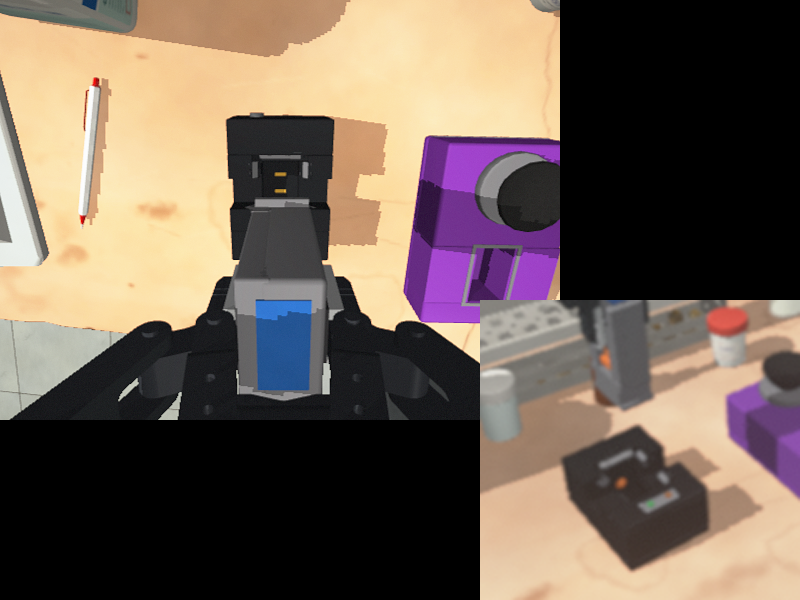

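Request:
{"method": "servo_tool", "body": {"series": [[[-2.5,-0.4,0],[0,0,0]],[[-2.5,-0.4,0],[0,0,0]],[[0,0,0],[0,0,0]],[[0,0,0],[0,0,0]],[[0,0,0],[0,0,0]]]}}

```text
clock: 7.8
tcp_pos: [0.4528, 0.3349, 0.1947]
ee_rot: [[0.99, 0.139, 0.001], [0.139, -0.99, 0.0], [0.001, -0.0, -1.0]]
wrist_force: [-0.4, -0.0, -1.5]
opening: 0.0278
finger_force: 77.1
```

```bash
python3 - <<'E'
from h import *
s,c=wrist(); print(s['tcp_pos'],yaw(s),s['opening'],s['clock'])
im=c['color'][:,:,::-1]
o=np.zeros((600,800,3),np.uint8)
g=np.clip(255*(im[50:200,210:350]/255.)**.6,0,255).astype(np.uint8)
o[:600,:560]=cv2.resize(g,None,fx=4,fy=4,interpolation=cv2.INTER_CUBIC)
o[:300,560:800]=cv2.resize(im[270:420,220:340],None,fx=2,fy=2,interpolation=cv2.INTER_CUBIC)
cv2.imwrite('pics/w4.png',o)
print(proj(c,[.5027,.3434,.052]))
E
```

```text
[0.45282692 0.33487032 0.19469519] 7.978848912376819 0.027766669984500662 7.8
[280.00313375 135.05617172]
```

View pics/w4.png

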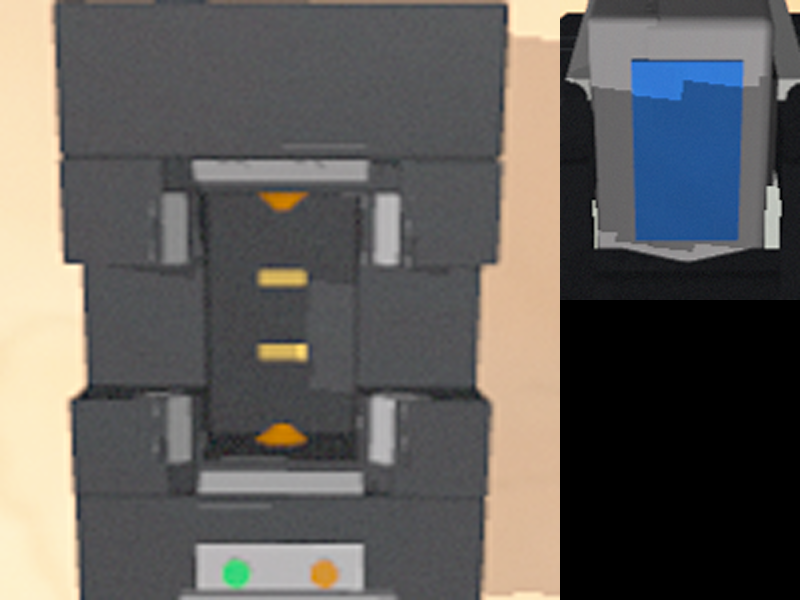

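```bash
python3 - <<'E'
from h import *
s,c=wrist(); R=np.array(s['ee_rot']);p=np.array(s['tcp_pos'])
T=lambda X:(R.T@(X-p)*1000).round(1)
B=lambda u,v,z:world(c,u/4+210-.375,v/4+50-.375,z)
K=lambda u,v,z:world(c,(u-560)/2+220-.25,v/2+270-.25,z)
for v,z in [(159,.052),(495,.052),(181,.046),(472,.046)]: print('bay',v,T(B(281,v,z)))
for u,z in [(161,.052),(401,.052),(188,.046),(374,.046)]: print('bayside',u,T(B(u,228,z)))
for u,v in [(687,60),(687,240),(592,110),(772,110),(632,110),(743,110)]: print('pack',u,v,T(K(u,v,p[2]+.0416)))
print(B(281,327,.052))
E
```

```text
bay 159 [ 84.2  -1.5 142.6]
bay 495 [ 20.   -1.6 142.6]
bay 181 [ 80.2  -1.6 148.6]
bay 472 [ 23.5  -1.7 148.6]
bayside 161 [ 71.7 -24.4 142.6]
bayside 401 [ 71.7  21.3 142.6]
bayside 188 [ 71.5 -19.7 148.6]
bayside 374 [ 71.5  16.5 148.6]
pack 687 60 [ 18.    0.9 -41.6]
pack 687 240 [-18.3   0.9 -41.6]
pack 592 110 [  8.6 -14.8 -41.6]
pack 772 110 [  8.6  14.9 -41.6]
pack 632 110 [  8.6  -8.2 -41.6]
pack 743 110 [  8.6  10.1 -41.6]
[0.50548493 0.34389237 0.052     ]
```

Request:
{"method": "servo_tool", "body": {"series": [[[2.5,0.44,0],[0,0,0]],[[2.6,0.44,0],[0,0,0]],[[0,0,-2.5],[0,0,0]],[[0,0,-3.0],[0,0,0]],[[0,0,-2.0],[0,0,0]],[[0,0,-0.7],[0,0,0]],[[0,0,-0.6],[0,0,0]],[[0,0,-0.6],[0,0,0]],[[0,0,-0.6],[0,0,0]],[[0,0,-0.6],[0,0,0]],[[0,0,0],[0,0,0]]]}}

```text
clock: 9.0
tcp_pos: [0.5028, 0.3436, 0.0878]
ee_rot: [[0.99, 0.139, -0.0], [0.139, -0.99, -0.0], [-0.0, 0.0, -1.0]]
wrist_force: [0.7, -0.1, -3.0]
opening: 0.0277
finger_force: 77.0
```

Request:
{"method": "servo_tool", "body": {"series": [[[0,0,-0.5],[0,0,0]],[[0,0,-0.4],[0,0,0]],[[0,0,-0.3],[0,0,0]],[[0,0,-0.3],[0,0,0]],[[0,0,0],[0,0,0]]]}}

```text
clock: 9.5
tcp_pos: [0.5038, 0.3445, 0.0748]
ee_rot: [[0.99, 0.139, 0.002], [0.139, -0.99, 0.002], [0.003, -0.002, -1.0]]
wrist_force: [0.4, 1.1, 1.4]
opening: 0.0278
finger_force: 77.0
```

Request:
{"method": "servo_tool", "body": {"series": [[[0,0,-0.3],[0,0,0]],[[0,0,-0.3],[0,0,0]],[[0,0,-0.2],[0,0,0]],[[0,0,-0.1],[0,0,0]],[[0,0,0],[0,0,0]]]}}

```text
clock: 10.0
tcp_pos: [0.5028, 0.3435, 0.0638]
ee_rot: [[0.99, 0.139, -0.001], [0.139, -0.99, -0.001], [-0.001, 0.001, -1.0]]
wrist_force: [0.2, 0.9, -2.6]
opening: 0.0274
finger_force: 77.2
```

Request:
{"method": "servo_tool", "body": {"series": [[[0,0,-0.1],[0,0,0]],[[0,0,-0.1],[0,0,0]],[[0,0,0],[0,0,0]]]}}

```text
clock: 10.3
tcp_pos: [0.503, 0.3436, 0.0634]
ee_rot: [[0.99, 0.139, 0.0], [0.139, -0.99, -0.0], [0.0, 0.0, -1.0]]
wrist_force: [-0.8, -0.9, 4.9]
opening: 0.0275
finger_force: 78.5
```

Request:
{"method": "servo_tool", "body": {"series": [[[0,0,-0.1],[0,0,0]],[[0,0,-0.1],[0,0,0]],[[0,0,0],[0,0,0]]]}}

```text
clock: 10.6
tcp_pos: [0.5031, 0.3436, 0.0633]
ee_rot: [[0.99, 0.139, 0.001], [0.139, -0.99, 0.0], [0.001, -0.0, -1.0]]
wrist_force: [-2.2, -2.7, 15.6]
opening: 0.0277
finger_force: 80.0
```

Request:
{"method": "servo_tool", "body": {"series": [[[0,0,0.3],[0,0,0]],[[0,0,0],[0,0,0]]]}}

```text
clock: 10.8
tcp_pos: [0.5029, 0.3438, 0.0637]
ee_rot: [[0.99, 0.139, 0.0], [0.139, -0.99, 0.0], [0.0, -0.0, -1.0]]
wrist_force: [-0.6, 0.3, -2.5]
opening: 0.0276
finger_force: 77.4
```

Request:
{"method": "servo_tool", "body": {"series": [[[0,0,0],[0,0,0]],[[0,0,0],[0,0,0]],[[0,0,0],[0,0,0]],[[0,0,0],[0,0,0]],[[0,0,0],[0,0,0]],[[0,0,0],[0,0,0]]], "grip": 8.5}}

```text
clock: 11.4
tcp_pos: [0.503, 0.3437, 0.0633]
ee_rot: [[0.99, 0.139, -0.0], [0.139, -0.99, -0.0], [-0.0, 0.0, -1.0]]
wrist_force: [-0.1, -0.3, 1.0]
opening: 0.0851
finger_force: 0.0
```

Request:
{"method": "servo_tool", "body": {"series": [[[0,0,2],[0,0,0]],[[0,0,3],[0,0,0]],[[0,0,4],[0,0,0]],[[0,0,4],[0,0,0]],[[-4,-0.6,1],[0,0,0]],[[-4,-0.6,0],[0,0,0]],[[0,0,0],[0,0,0]],[[0,0,0],[0,0,0]]]}}

```text
clock: 12.2
tcp_pos: [0.4227, 0.3318, 0.2038]
ee_rot: [[0.99, 0.14, 0.001], [0.14, -0.99, 0.0], [0.001, -0.0, -1.0]]
wrist_force: [-0.4, 0.9, -0.2]
opening: 0.0852
finger_force: 0.0
```

```bash
python3 - <<'E'
from h import *
s,c=wrist(); R=np.array(s['ee_rot']); print(s['tcp_pos'],s['opening'],s['wrist_force'],s['clock'])
sc=look('scene')
o=np.zeros((600,800,3),np.uint8); o[:420,:560]=c['color'][:,:,::-1]
o[280:600,480:800]=cv2.resize(sc['color'][190:330,130:270,::-1],(320,320),interpolation=cv2.INTER_CUBIC)
C=np.array([.5035,.3437,.105]);a=np.radians(8); X=np.array([np.cos(a),np.sin(a),0]);Y=np.array([-X[1],X[0],0])
q=[C+i*.025*X+j*.015*Y for i,j in [(1,1),(1,-1),(-1,-1),(-1,1)]]
cv2.polylines(o,[np.int32([proj(c,p) for p in q])],True,(0,255,0),1)
cv2.imwrite('pics/w5.png',o)
E
```

```text
[0.42265485 0.33178209 0.20384808] 0.0851956658579771 [-0.37652934  0.85623234 -0.15620659] 12.2
```

View pics/w5.png

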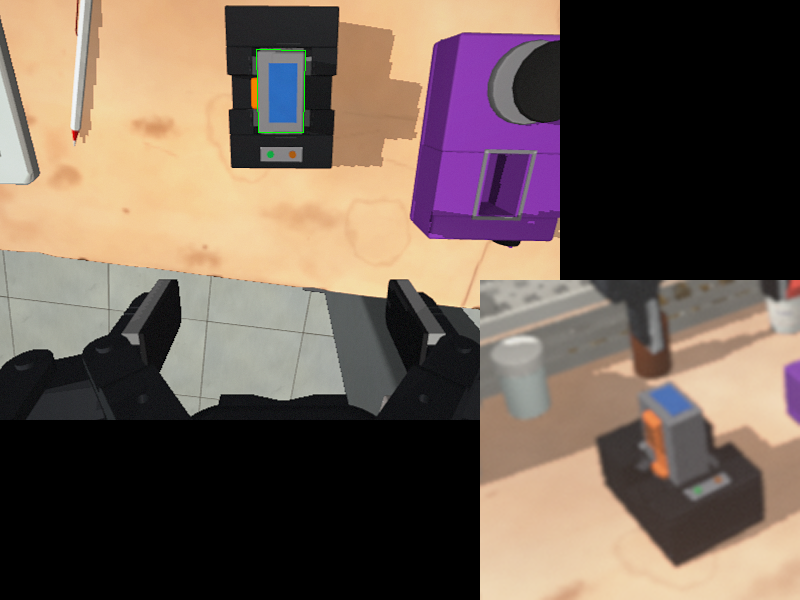

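The wrist picture shows the pack upright in the bay. Its top, around pixel (281, 91), fills the outline predicted for the home height, the tab has sprung out, and the gripper is clear.

```bash
python3 -c "
from h import *
print(r.sign_off())"
```

```text
the job is handed in; nothing more can be done
None
```

The job is handed in: the pack is out of the white mixer and upright on the charger's bay floor, released with its tab sprung out; I judged it home from the push force and final camera view (clip joints not read), and the pot, cup and dropper bottle were not touched.

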